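# Clamp the hub cover in its checking fixture with the ratchet knob

### The job

The moulded hub cover lies in its checking fixture, ready to be measured. Swing the clamp arm back over the cover until it rests against its stop, then screw the clamp down with the ratchet knob, clockwise, until the pad bears on the cover and the knob slips and clicks at its set torque; give it at least three clicks. Let go, and leave the cover in its nest and the things around the fixture where they are.

Things in the scene. Friction and masses are not known exactly. Their poses are not given: they have to be found in the camera images.
- knob_grip (a point): ratchet knob: round black fluted knob, 44 mm across, 28 mm tall, axis vertical, steel disc on top, on the clamp screw at the free end of the clamp arm. Point: on its axis, half-way up, about 176 mm above the bench. Under the knob are 10 to 17 mm of bare screw, then a brass bush on the arm. It sinks with the screw, 9 mm at most. Grasp it in any direction; open fingers can turn freely round it.
- pivot_axis (a point): point on the vertical axis about which the clamp arm swings, at the height of the arm's top face (138 mm above the bench). The post there is 42 mm across and ends 18 mm higher. The knob's axis is 125 mm away from this axis.
- clamp_arm (a joint): swing of the clamp arm (dark steel bar 28 mm wide, top face 138 mm above the bench), rad: 0 = against its stop, with knob and pad straight above the middle of the cover; grows as it swings away, anticlockwise seen from above (starts 0.6 to 1.4). Stiff: about 2 N at the knob moves it, and it stays where left. Tightening the knob presses it on its stop, a dark bracket 138 mm tall beside the arm.
- screw (a joint): turn of the clamp screw, rad, growing clockwise seen from above as the pad goes down, 1.59 mm per rad (quick thread, 10 mm a turn). At 0 the pad is 9 mm above the cover's land, so it lands at about 5.7; the rubber then gives for 0.5 to 0.9 rad before the knob slips. Starts between 1.2 and 3.8. Turns lightly (0.05 N m), stays where left.
- knob (a joint): slip of the knob on the screw, rad, 0 at the start and while the knob carries the screw round. Once the pad bears on the cover the screw stands and the knob slips clockwise over its ratchet at about 0.1 N m, growing by 0.524 (30 degrees) a click. Turned anticlockwise it does not slip: it unscrews. More clicks do no harm.
- pad_face (a point): centre of the face of the round rubber-faced pad (26 mm) under the clamp screw. It is in line with the knob and does not turn with it.
- spindle: the clamp spindle that carries the pad, the screw and the knob; origin at the centre of the pad's face.
- cover: black moulded hub cover, 110 by 150 mm, 40 mm tall, 0.2 kg, lying loose, face down, in the nest of the fixture; origin at the centre of its underside (45 mm above the bench), z up, x along its short side. In its middle stands the round land, 42 mm across, on which the pad presses, 40 mm above the underside.
- nest (a point): centre of the fixture's nest at the level of the rest pads, 45 mm above the bench; its x axis points from the nest to the arm's pivot, 125 mm away. The aluminium fixture plate, 270 by 250 mm, is fixed to the bench.
- gap_gauge: stepped flat steel gauge, 135 by 20 by 12 mm, beside the fixture; not to be disturbed; origin at the centre of its underside.
- marker: paint marker, 130 by 16 mm, beside the fixture; not to be disturbed; origin at the centre of its underside.
- clip_bin: small grey bin of clips, 110 by 90 by 50 mm, beside the fixture; not to be disturbed; origin at the centre of its underside.
- spare_cover: a second hub cover lying on the bench beside the fixture, same shape; not to be disturbed; origin at the centre of its underside.
There are look-alikes about, which are no part of the job. What is shaped like the cover but brown or red is not meant.

How it is judged:
On the way, in this order (a step that is already met when the one before it is completed fails the run):
1. the clamp arm is swung over the cover, against its stop, with the screw not yet down on the cover (value of joint clamp_arm below 0.05 rad and contact force between spindle and cover below 1 N), for 0.1 s.
2. the pad bears on the cover and the knob has slipped and clicked (value of joint clamp_arm below 0.05 rad and value of joint knob above 1.4 rad and contact force between spindle and cover above 6 N), for 0.1 s.
At the end, for the whole second after the job is handed in: The clamp arm is within 0.05 rad of its stop, the pad presses on the cover with more than 6 N, the knob has slipped at least three clicks (more than 1.4 rad) on the screw, and the cover lies flat in its nest (within 5 mm), all at rest and let go (all of step 2 and distance between cover and nest below 0.005 m and angle between cover's own z axis and vertical below 0.04 rad and linear speed of cover below 0.01 m/s and velocity of joint clamp_arm below 0.05 rad/s); the robot touches nothing.
It fails at once if the cover is knocked out of its nest (distance of cover from where it was at the start of the episode above 0.01 m or angle between cover's own z axis and vertical above 0.12 rad).
It fails at once if a thing beside the fixture is disturbed (distance of any of gap_gauge, marker, clip_bin, spare_cover from where it was at the start of the episode above 0.02 m).
It also fails if it takes over 70 s, if anything falls off the work surface, if the arm or the gripper's body presses on something with over 40 N, if the wrist force passes 120 N, or if a joint passes its speed limit or range.

### The arm

A 6-joint arm with a two-finger parallel gripper is mounted at the origin on the work surface. World frame = base frame: x ahead of the robot, y to its left, z up, the work surface at z = 0. Lengths are in m, angles in rad, forces in N, time in s.
With the tool pointing down it reaches from about 0.25 to 0.725 m from the base axis. Payload 4 kg.
Tool frame: the origin (TCP) lies midway between the tips of the shut fingers; the grasp point (between the pads) lies 19 mm behind it; z points along the fingers, y is the direction in which the jaws open and shut (so a half turn about z gives the same grasp; the last joint's range is limited). The gripper opens to 85 mm and grips with 20 to 120 N. Pads are 22 mm wide; open, the fingers measure 114 mm over their backs; the gripper's body (76 mm by 85 mm) begins 54 mm behind the grasp point. The pads swing forward as they close: fully open they stand 13 mm farther back than shut.
Start: joints at [-1.148, 0.241, 0.005, 1.335, 0, 1.571], TCP at [0.205, -0.456, 0.196] pointing down, gripper open.
Joint ranges: [-2.72, 2.72], [-1.05, 1.87], [-1.09, 1.28], [-1.99, 2.15], [-1.42, 1.44], [-3.14, 3.14]. Speed limits (rad/s): [2.79, 2.79, 3.14, 3.14, 3.14, 3.14].

### API

Orientations are given as a unit quaternion [x, y, z, w].
In Python, from workcell import monitor, cams, order gives the robot as it stands.
- The arm moves only by the tool send_rows, never from a script. Its argument "moves" is a list of rows, each a list of 4 numbers: the shift along the tool's x, y, z as a fraction of full scale, then the turn about the tool's z as a fraction of full scale. A call has 1 to 20 rows; each row shifts and turns the commanded pose from where the row before left it, along the tool's axes as they then stand; what a row does not reach is not made up. Full scale, the value 1, is 100 cm for a shift and 0.1 rad for a turn. A row lasts 1/10 s, in which the tool goes at most 50 mm and 8.59 degrees, less where a joint would pass 70% of its speed; a pose out of reach is approached as far as the arm can. A call with a number of a shift or a turn outside -1 to 1 is refused whole. A call with a gripper value outside its range is refused whole. "claw" is the gripper's target within -1 to 1 (fully open at 1, half-way at 0, shut at -1), set as the call begins (left out, the last holds). The fingers move at their own pace and stop on an object; the grip force is fixed at half the most. Time passes only in rows, so rows that do not move let the fingers close. It gives the time, the measured TCP pose, the force and the opening at its end, in the units of the state.
- monitor.get_obs(): the state, without advancing time (a new reading comes with each control period).
- cams.camera(name): name is "scene" or "top" or "wrist"; returns (picture, depth): 400x640x3 uint8, blue, green, red; 400x640 float32, m along the optical axis (not along the pixel's ray), 0 where there is no reading.
- cams.camera_info(name): a dict with "intrinsics" (3x3 intrinsics, pixels), "T" (4x4, takes a point from camera to world coordinates); the wrist camera has in their place "mount" (4x4, takes a point from camera to tool coordinates, whose origin is the TCP and whose axes are the flange's). Camera axes: x right, y up, looking along -z (the intrinsics and any distortion apply to the point x, -y, -z); pixel columns grow to the right and rows downward; lengths in m; the calibration is good to about 2 mm. A picture is of the moment at which its call begins: read the wrist's pose just before it. camera_info takes no time and is no camera call.
- order.job_done(): hands the job in, once; it reports no verdict.
The state is a dict: "clock": time; "joint_pos": joint angles; "joint_vel": joint speeds; "tau": joint torques, N m; "eef_pos": TCP position; "tool_rot": TCP orientation; "ft_force": force on the tool from outside, world axes, zero at the start; "ft_torque": the same for the moment, N m; "grip_width": finger opening in m.
Only numpy, scipy, OpenCV 4.12 (cv2) and the standard library are available. Lean on these libraries where they do the work, as an engineer would, in place of code of your own. Each camera call takes 0.05 s, during which the arm holds its last target.

## Working session

There is one attempt and no reset: what is moved stays moved. The work goes in short steps, Python scripts to look and compute and a tool call to move; the robot and the scene stay as the last step left them, time stands still between calls to the robot, and variables do not carry over. Pictures are saved under pics/ and viewed, and the job is handed in when it is done.

Besides the shell and the picture viewer there is one more tool, called after "Emit:" as name([rows], argument=value, ...), one row to a line, values as JSON. send_rows: Moves the arm, as the interface text tells. Its arguments: {"type":"object","properties":{"moves":{"type":"array","items":{"type":"array","items":{"type":"number","minimum":-1,"maximum":1}}},"claw":{"type":"number"}},"required":["moves"]}

```bash
ls; mkdir -p pics; cat > h.py <<'E'
import numpy as np, cv2
from workcell import monitor, cams, order
from scipy.spatial.transform import Rotation as R
def T(name,o=None):
    ci=cams.camera_info(name)
    if name!='wrist': return np.array(ci['intrinsics']),np.array(ci['T'])
    W=np.eye(4);W[:3,:3]=R.from_quat(o['tool_rot']).as_matrix();W[:3,3]=o['eef_pos']
    return np.array(ci['intrinsics']),W@np.array(ci['mount'])
def snap(name,tag):
    o=monitor.get_obs(); p,d=cams.camera(name); K,M=T(name,o)
    cv2.imwrite(f'pics/{tag}.png',p); np.savez(f'{tag}.npz',p=p,d=d,K=K,M=M)
    return p,d,K,M
def pts(d,K,M):
    h,w=d.shape;u,v=np.meshgrid(np.arange(w),np.arange(h))
    x=(u-K[0,2])/K[0,0]*d;y=(v-K[1,2])/K[1,1]*d
    P=np.stack([x,-y,-d],-1)
    return P@M[:3,:3].T+M[:3,3]
E
python3 - <<'E'
from h import *
print(monitor.get_obs())
for n in('scene','top'):
    p,d,K,M=snap(n,n+'0');print(K,M,{k:v for k,v in cams.camera_info(n).items() if k not in('intrinsics','T')})
print(cams.camera_info('wrist'))
E
```

```text
pics
{'clock': 0.0, 'joint_pos': array([-1.14797890e+00,  2.41419009e-01,  3.73451651e-03,  1.33520504e+00,
       -7.36171257e-06,  1.57078750e+00]), 'joint_vel': array([ 0.00023801, -0.000762  , -0.00023539,  0.00073892, -0.00061687,
        0.0007045 ]), 'tau': array([-1.38636558e-03, -3.72319508e+01,  2.52408171e+01,  1.68984721e-02,
       -1.71358856e-04, -1.40715548e-05]), 'eef_pos': array([ 0.2048748 , -0.45532781,  0.19511395]), 'tool_rot': array([ 9.77734821e-01,  2.09841666e-01, -2.23210835e-04, -1.02253001e-03]), 'ft_force': array([-0.00809732, -0.11507123, -0.45793707]), 'ft_torque': array([-0.0077876 , -0.01676859, -0.0249527 ]), 'grip_width': 0.08548526022367468}
[[382.16142867   0.         324.14861375]
 [  0.         382.16142867 201.21948446]
 [  0.           0.           1.        ]] [[ 0.72112496 -0.52316601  0.45417631  0.94189584]
 [ 0.69279777  0.54154808 -0.47619001 -0.42502359]
 [ 0.00316812  0.65804484  0.75297208  0.87614669]
 [ 0.          0.          0.          1.        ]] {}
[[382.57846408   0.         319.66433477]
 [  0.         382.57846408 193.55248167]
 [  0.           0.           1.        ]] [[ 0.02120093  0.9880631  -0.15258384  0.34945524]
 [-0.99959278  0.01803312 -0.0221153   0.02156206]
 [-0.01909975  0.15299057  0.98804306  0.98931382]
 [ 0.          0.          0.          1.        ]] {}
{'intrinsics': array([[303.07413424,   0.        , 316.57686382],
       [  0.        , 303.07413424, 198.4105914 ],
       [  0.        ,   0.        ,   1.        ]]), 'mount': array([[ 3.80465686e-04,  9.46530331e-01,  3.22614611e-01,
         8.32040163e-02],
       [ 9.99999754e-01, -1.70171915e-04, -6.80045804e-04,
         2.52970348e-04],
       [-5.88784034e-04,  3.22614791e-01, -9.46530163e-01,
        -1.78110723e-01],
       [ 0.00000000e+00,  0.00000000e+00,  0.00000000e+00,
         1.00000000e+00]])}
```

View pics/top0.png

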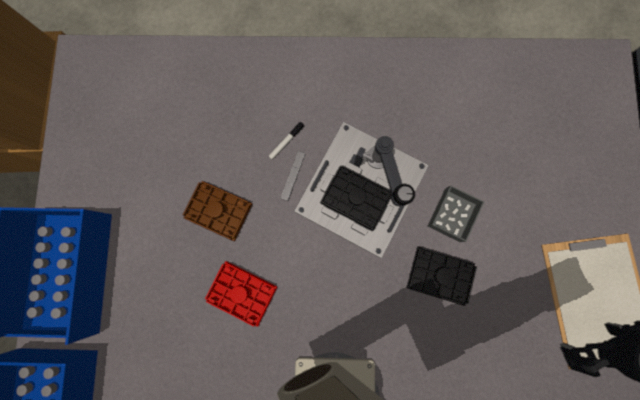

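View pics/scene0.png

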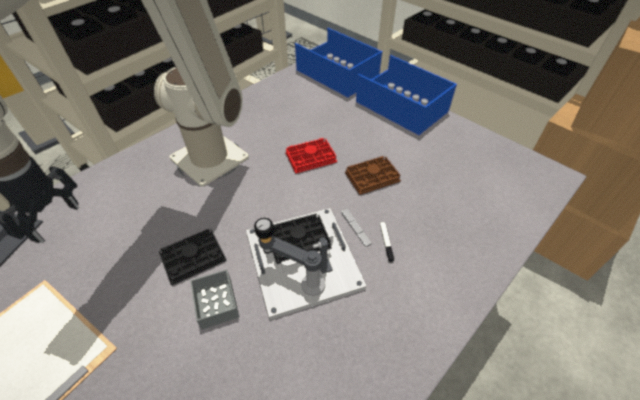

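The top view shows the knob at (402,194), the pivot at (385,147) and the black cover in the nest at (357,197). The spare black cover is at (442,275), the brown and red look-alikes at (218,210) and (242,293), the bin at (455,213), the gauge at (292,176) and the marker at (286,140). Only the black one on the aluminium plate, under the clamp, fits the description of the cover.

```bash
python3 - <<'E'
from h import *
z=np.load('top0.npz');P=pts(z['d'],z['K'],z['M'])
for n,(u,v) in dict(knob=(402,194),piv=(384,146),cov=(357,197),plate=(345,128),bench=(300,100),bin=(455,213)).items(): print(n,P[v,u])
X,Y,Z=P[...,0],P[...,1],P[...,2]
roi=np.zeros(Z.shape,bool);roi[110:260,290:430]=1
for a,b in((.182,.20),(.147,.165),(.13,.144),(.078,.09)):
    m=roi&(Z>a)&(Z<b);n,l,s,c=cv2.connectedComponentsWithStats(m.astype(np.uint8))
    for i in range(1,n):
        if s[i,4]>15:
            q=P[l==i];(cx,cy),r=cv2.minEnclosingCircle(q[:,:2].astype(np.float32));print(a,s[i],q.mean(0),'circ',cx,cy,r)
# cover: dark in plate roi with rect
img=cv2.resize(z['p'][100:270,270:500],None,fx=3.4,fy=3.4,interpolation=cv2.INTER_CUBIC);cv2.imwrite('pics/c1.png',img)
z=np.load('scene0.npz')
img=cv2.resize(z['p'][200:330,150:410],None,fx=3,fy=3,interpolation=cv2.INTER_CUBIC);cv2.imwrite('pics/c2.png',img)
P=pts(z['d'],z['K'],z['M']);Z=P[...,2];roi=np.zeros(Z.shape,bool);roi[200:320,240:370]=1
for a,b in((.182,.20),(.147,.165)):
    m=roi&(Z>a)&(Z<b);n,l,s,c=cv2.connectedComponentsWithStats(m.astype(np.uint8))
    for i in range(1,n):
        if s[i,4]>15:
            q=P[l==i];(cx,cy),r=cv2.minEnclosingCircle(q[:,:2].astype(np.float32));print('sc',a,s[i],q.mean(0),'circ',cx,cy,r)
E
```

```text
knob [ 0.47464668 -0.13335598  0.19291071]
piv [ 0.58926443 -0.10200301  0.15352454]
cov [ 0.48251971 -0.0474557   0.08430054]
plate [ 0.67417769 -0.01961134  0.02194187]
bench [ 0.76054463  0.10302928 -0.00377839]
bin [ 0.45764447 -0.30579326  0.00196334]
0.182 [394 183  21  22 350] [ 0.47624211 -0.13806999  0.19049749] circ 0.47682321071624756 -0.1389489322900772 0.022441182285547256
0.147 [379 138  12  12  97] [ 0.59542063 -0.10317939  0.15273927] circ 0.5967011451721191 -0.10379233956336975 0.013568837195634842
0.13 [375 136  27  70 584] [ 0.54393798 -0.11687006  0.13777154] circ 0.537532389163971 -0.11943164467811584 0.0822262093424797
0.13 [356 147  15  11  84] [ 0.57803437 -0.05373368  0.13570235] circ 0.5755530595779419 -0.05754734203219414 0.01696104370057583
0.078 [343 169   6   5  16] [ 0.5473137  -0.01906554  0.08047203] circ 0.5458469986915588 -0.018256500363349915 0.006694178096950054
0.078 [349 187  17  18 237] [ 0.48569824 -0.04710479  0.08409241] circ 0.48634573817253113 -0.04710741713643074 0.021053027361631393
0.078 [327 199   6   5  18] [0.47290179 0.0185072  0.08107458] circ 0.47217023372650146 0.019160211086273193 0.00694447522982955
0.078 [366 220   6   5  19] [ 0.42431598 -0.07517272  0.0802911 ] circ 0.4248698353767395 -0.07535956054925919 0.007047739811241627
sc 0.182 [254 218  20  18 278] [ 0.4819659  -0.14030121  0.19104064] circ 0.4795014560222626 -0.13968981802463531 0.023135468363761902
sc 0.147 [306 252  13  12 103] [ 0.60083341 -0.10528172  0.15307969] circ 0.5999302864074707 -0.10404341667890549 0.014259949326515198
```

View pics/c1.png

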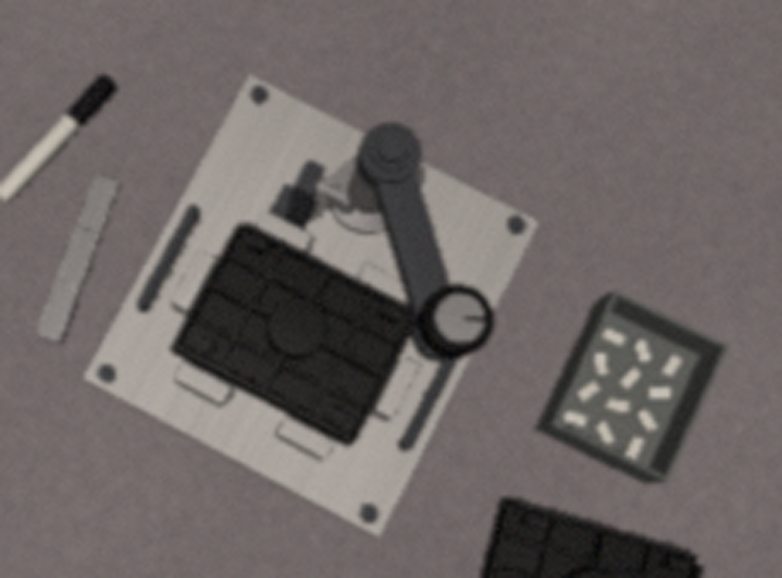

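View pics/c2.png

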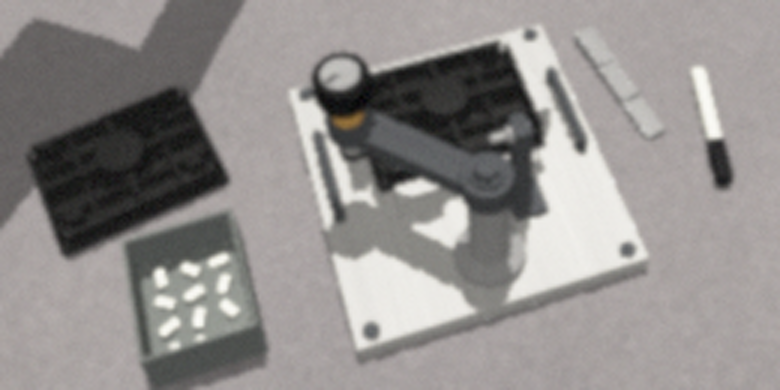

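Measured with both cameras, averaged:

| Item | Measured | Check |
|---|---|---|
| Knob | (0.478,-0.1395), top about 0.193 | 0.1256 m from pivot ✓ |
| Pivot | (0.598,-0.104) | – |
| Land | (0.486,-0.047), radius 21 mm | 0.1257 m from pivot ✓ |
| Arm swing | about 0.76 rad | in range ✓ |

I'll rise and turn the tool so the jaws lie tangential to the swing.

Emit:
send_rows([
  [0, 0, -0.005, -1],
  [0, 0, -0.005, -1],
  [0, 0, -0.005, -1],
  [0, 0, -0.005, -1],
  [0, 0, -0.005, -1],
  [0, 0, -0.005, -1],
  [0, 0, -0.005, -1],
  [0, 0, -0.005, -1],
  [0, 0, -0.005, -1],
  [0, 0, -0.005, -1],
  [0, 0, -0.005, -1],
  [0, 0, -0.005, -1],
  [0, 0, -0.005, -1],
  [0, 0, -0.005, -1],
  [0, 0, -0.005, -1],
  [0, 0, -0.005, -1],
  [0, 0, -0.005, -1],
  [0, 0, -0.005, -1],
  [0, 0, 0, -1],
  [0, 0, 0, -1],
], claw=1)

```text
clock: 2.1
eef_pos: [0.2051, -0.4558, 0.2857]
tool_rot: [0.35, 0.937, 0.0, -0.0]
ft_force: [-0.6, -0.1, -0.4]
grip_width: 0.0852
```

Emit:
send_rows([
  [0, 0, 0, -1],
  [0, 0, 0, -1],
  [0, 0, 0, -1],
  [0, 0, 0, -1],
  [0, 0, 0, -1],
  [0, 0, 0, -1],
  [0, 0, 0, -1],
  [0, 0, 0, -1],
  [0, 0, 0, -1],
  [0, 0, 0, -1],
])

```text
clock: 3.1
eef_pos: [0.205, -0.4557, 0.2854]
tool_rot: [-0.142, 0.99, 0.001, -0.0]
ft_force: [-0.6, -0.1, -0.3]
grip_width: 0.0852
```

```bash
cat >> h.py <<'E'
def st():
    o=monitor.get_obs();m=R.from_quat(o['tool_rot']).as_matrix()
    print('t',round(o['clock'],2),'p',np.round(o['eef_pos'],4),'yangle',round(np.degrees(np.arctan2(m[1,1],m[0,1])),1),'tilt',round(np.degrees(np.arccos(-m[2,2])),2),'j',np.round(o['joint_pos'],2),'F',np.round(o['ft_force'],1),'M',np.round(o['ft_torque'],2),'w',round(o['grip_width'],4))
    return o,m
def to(x,y,z):
    o,m=st();print('tool shift m',np.round(m.T@(np.array([x,y,z])-o['eef_pos']),4))
E
python3 -c "
from h import *
to(.478,-.1395,.285)"
```

```text
t 3.1 p [ 0.205  -0.4557  0.2854] yangle 106.3 tilt 0.08 j [-1.15  0.22  0.21  1.56  0.   -1.43] F [-0.6 -0.1 -0.3] M [-0.03  0.03 -0.02] w 0.0852
tool shift m [-0.3509  0.2265  0.0007]
```

Emit:
send_rows([
  [-0.025, 0.0162, 0, 0],
  [-0.025, 0.0162, 0, 0],
  [-0.025, 0.0162, 0, 0],
  [-0.025, 0.0162, 0, 0],
  [-0.025, 0.0162, 0, 0],
  [-0.025, 0.0162, 0, 0],
  [-0.025, 0.0162, 0, 0],
  [-0.025, 0.0162, 0, 0],
  [-0.025, 0.0162, 0, 0],
  [-0.025, 0.0162, 0, 0],
  [-0.025, 0.0162, 0, 0],
  [-0.025, 0.0162, 0, 0],
  [-0.025, 0.0162, 0, 0],
  [-0.025, 0.0162, 0, 0],
  [0, 0, 0, 0],
  [0, 0, 0, 0],
])

```text
clock: 4.7
eef_pos: [0.4783, -0.1405, 0.2853]
tool_rot: [-0.141, 0.99, 0.0, -0.001]
ft_force: [-0.2, -0.4, 0.4]
grip_width: 0.0851
```

```bash
python3 - <<'E'
from h import *
st()
p,d,K,M=snap('wrist','w1');P=pts(d,K,M);Z=P[...,2]
m=(Z>.18)&(Z<.205);n,l,s,c=cv2.connectedComponentsWithStats(m.astype(np.uint8))
for i in range(1,n):
    if s[i,4]>100:
        q=P[l==i];print(s[i],q.mean(0),cv2.minEnclosingCircle(q[:,:2].astype(np.float32)))
to(.478,-.1395,.158)
E
```

```text
t 4.7 p [ 0.4783 -0.1405  0.2853] yangle 106.2 tilt 0.1 j [-0.29  0.22  0.21  1.56 -0.   -0.57] F [-0.2 -0.4  0.4] M [ 0.01  0.02 -0.04] w 0.0851
[ 296  163   47   47 1704] [ 0.47559818 -0.13940077  0.19124843] ((0.4776359498500824, -0.13882067799568176), 0.02262907847762108)
t 4.75 p [ 0.478  -0.1411  0.2856] yangle 106.1 tilt 0.08 j [-0.29  0.22  0.21  1.56 -0.   -0.57] F [ 0.7 -0.6  0.6] M [-0.01 -0.04  0.04] w 0.0853
tool shift m [-0.0006  0.0014  0.1276]
```

View pics/w1.png

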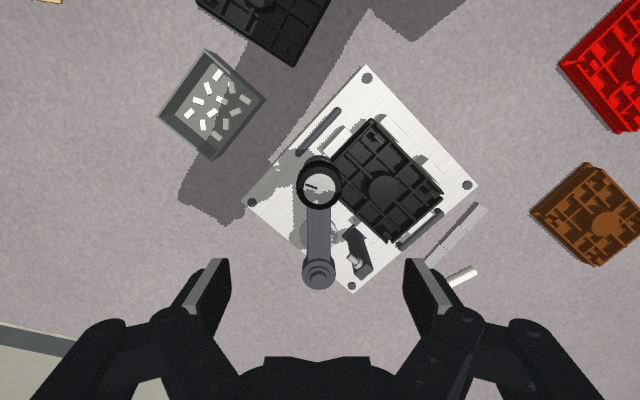

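The wrist picture shows the knob at (319,187), midway between the fingers, with the arm running down to the pivot at (319,272). The position agrees to 1 mm, so I'll descend and close.

Emit:
send_rows([
  [0, 0.0005, 0.013, 0],
  [0, 0.0005, 0.013, 0],
  [0, 0, 0.013, 0],
  [0, 0, 0.013, 0],
  [0, 0, 0.013, 0],
  [0, 0, 0.013, 0],
  [0, 0, 0.013, 0],
  [0, 0, 0.013, 0],
  [0, 0, 0.013, 0],
  [0, 0, 0.01, 0],
  [0, 0, 0, 0],
  [0, 0, 0, 0],
])

```text
clock: 5.95
eef_pos: [0.4779, -0.1405, 0.1592]
tool_rot: [-0.14, 0.99, -0.0, -0.0]
ft_force: [-0.7, 0.5, 0.4]
grip_width: 0.085
```

```bash
python3 - <<'E'
from h import *
st()
E
```

```text
t 5.95 p [ 0.4779 -0.1405  0.1592] yangle 106.1 tilt 0.01 j [-0.29  0.26 -0.07  1.24 -0.   -0.57] F [-0.7  0.5  0.4] M [ 0.   -0.01 -0.01] w 0.085
```

Emit:
send_rows([
  [0, 0, 0, 0],
  [0, 0, 0, 0],
  [0, 0, 0, 0],
  [0, 0, 0, 0],
  [0, 0, 0, 0],
  [0, 0, 0, 0],
  [0, 0, 0, 0],
  [0, 0, 0, 0],
  [0, 0, 0, 0],
  [0, 0, 0, 0],
], claw=-1)

```text
clock: 6.95
eef_pos: [0.4782, -0.14, 0.159]
tool_rot: [-0.14, 0.99, 0.0, -0.0]
ft_force: [0.9, -0.6, -0.3]
grip_width: 0.0001
```

```bash
python3 - <<'E'
from h import *
st()
p,d,K,M=snap('wrist','w2')
E
```

```text
t 6.95 p [ 0.4782 -0.14    0.159 ] yangle 106.1 tilt 0.0 j [-0.28  0.26 -0.07  1.24  0.   -0.57] F [ 0.9 -0.6 -0.3] M [ 0.07 -0.09 -0.  ] w 0.0001
```

View pics/w2.png

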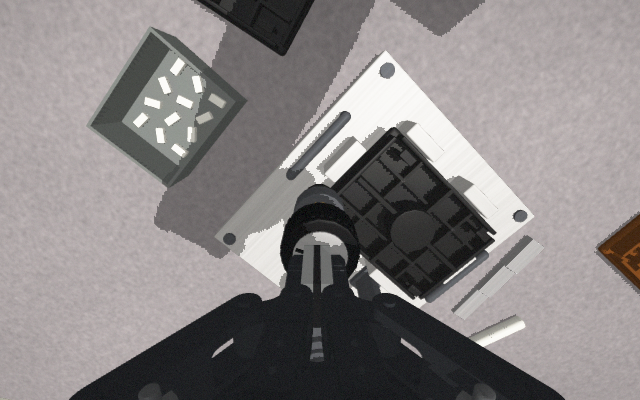

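The jaws shut without holding anything, although the TCP is where it should be. I'll check the geometry before moving on.

```bash
python3 - <<'E'
from h import *
z=np.load('w2.npz');P=pts(z['d'],z['K'],z['M'])
o=monitor.get_obs();W=np.eye(4);W[:3,:3]=R.from_quat(o['tool_rot']).as_matrix();W[:3,3]=o['eef_pos']
Ti=np.linalg.inv(W)
for u,v in((320,190),(320,205),(320,225),(295,245),(345,245),(318,238),(305,255),(318,255),(318,275),(306,275),(318,300)): 
    print((u,v),np.round(P[v,u],4),'tool',np.round((Ti@np.r_[P[v,u],1])[:3],4))
C=np.linalg.inv(z['M'])@np.r_[o['eef_pos'],1]; K=z['K'];print('tcp px',K[0,2]+K[0,0]*C[0]/-C[2],K[1,2]-K[1,1]*C[1]/-C[2])
img=cv2.resize(z['p'][150:380,220:430],None,fx=2.6,fy=2.6,interpolation=cv2.INTER_CUBIC);cv2.imwrite('pics/c3.png',img)
snap('scene','s2');q=np.load('s2.npz')['p'];cv2.imwrite('pics/c4.png',cv2.resize(q[150:320,200:380],None,fx=3.4,fy=3.4,interpolation=cv2.INTER_CUBIC))
E
```

```text
(320, 190) [ 0.4594 -0.1432  0.1302] tool [0.0189 0.0021 0.0288]
(320, 205) [ 0.4558 -0.1447  0.1718] tool [ 0.0228  0.0017 -0.0128]
(320, 225) [ 0.4594 -0.1439  0.1921] tool [ 0.0191  0.0015 -0.033 ]
(295, 245) [ 0.4747 -0.1534  0.1914] tool [ 0.0071 -0.0119 -0.0324]
(345, 245) [ 0.3981 -0.1634  0.3371] tool [ 0.0834 -0.0003 -0.1781]
(318, 238) [ 0.4667 -0.1428  0.1926] tool [ 0.0118  0.0005 -0.0335]
(305, 255) [ 0.4693 -0.1486  0.2089] tool [ 0.0109 -0.0058 -0.0499]
(318, 255) [ 0.4678 -0.1426  0.2085] tool [ 0.0107  0.0004 -0.0495]
(318, 275) [ 0.4675 -0.1428  0.2261] tool [ 0.0111  0.0003 -0.067 ]
(306, 275) [ 0.469  -0.1476  0.2259] tool [ 0.0109 -0.0048 -0.0668]
(318, 300) [ 0.4748 -0.1406  0.2326] tool [ 0.0034  0.0003 -0.0736]
tcp px 317.0448902101076 231.2807177685993
```

View pics/c3.png

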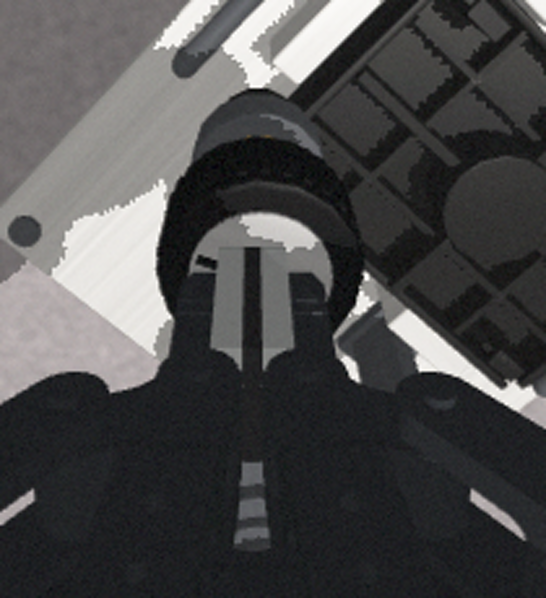

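View pics/c4.png

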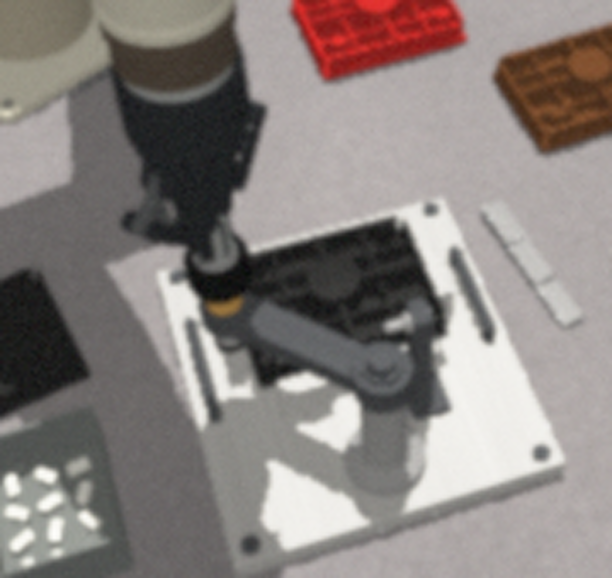

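```bash
python3 - <<'E'
from h import *
z=np.load('w1.npz')
d=z['d'];P=pts(d,z['K'],np.array(cams.camera_info('wrist')['mount']))
for u,v in((222,262),(225,262),(215,265),(222,275),(210,300),(410,262),(420,275),(195,275)): print((u,v),np.round(P[v,u],4))
m=(d>0)&(d<.25)
q=P[m]; print(len(q),'max tool z of near points',np.sort(q[:,2])[-20:], q[np.argsort(q[:,2])[-5:]])
st()
E
```

```text
(222, 262) [ 0.0109 -0.0436 -0.0563]
(225, 262) [ 0.0094 -0.0431 -0.0538]
(215, 265) [ 0.0106 -0.0462 -0.0584]
(222, 275) [ 0.0063 -0.0431 -0.0597]
(210, 300) [ 0.0055 -0.043  -0.0764]
(410, 262) [ 0.011   0.0424 -0.0564]
(420, 275) [ 0.0113  0.0434 -0.0674]
(195, 275) [ 0.0074 -0.0544 -0.0615]
36797 max tool z of near points [-0.04905074 -0.04900299 -0.04898004 -0.0489268  -0.04891508 -0.04890592
 -0.04889794 -0.04887447 -0.04878034 -0.04877208 -0.04875052 -0.04869314
 -0.04866156 -0.0486605  -0.04863992 -0.04859677 -0.04859575 -0.04840603
 -0.04839024 -0.04822005] [[-0.00732401  0.04252596 -0.04859677]
 [ 0.00409392 -0.04314382 -0.04859575]
 [-0.00686943  0.04253502 -0.04840603]
 [ 0.00736453  0.0426919  -0.04839024]
 [-0.00641129  0.04254248 -0.04822005]]
t 7.05 p [ 0.4782 -0.14    0.159 ] yangle 106.1 tilt 0.0 j [-0.28  0.26 -0.07  1.24  0.   -0.57] F [ 0.1 -0.5 -0.4] M [ 0.    0.07 -0.01] w 0.0002
```

The wrist depth shows the open fingertips at tool z = -0.0485, where -0.013 was expected. So the real tips sit about 35 mm behind the reported TCP, and the jaws shut just above the knob without touching it (force about 0). I'll open, go 38 mm lower and check the tip height against the knob.

Emit:
send_rows([
  [0, 0, -0.005, 0],
  [0, 0, 0, 0],
  [0, 0, 0, 0],
  [0, 0, 0, 0],
  [0, 0, 0, 0],
  [0, 0, 0, 0],
  [0, 0, 0, 0],
  [0, 0, 0, 0],
], claw=1)

```text
clock: 7.85
eef_pos: [0.4781, -0.14, 0.164]
tool_rot: [-0.14, 0.99, 0.0, -0.0]
ft_force: [0.3, 0.3, -0.3]
grip_width: 0.0855
```

Emit:
send_rows([
  [0, 0, 0.008, 0],
  [0, 0, 0.008, 0],
  [0, 0, 0.008, 0],
  [0, 0, 0.008, 0],
  [0, 0, 0.008, 0],
  [0, 0, 0.003, 0],
  [0, 0, 0, 0],
  [0, 0, 0, 0],
])

```text
clock: 8.65
eef_pos: [0.4784, -0.14, 0.1211]
tool_rot: [-0.14, 0.99, -0.0, 0.0]
ft_force: [0.2, -0.0, -1.1]
grip_width: 0.0858
```

```bash
python3 - <<'E'
from h import *
st();snap('wrist','w3')
E
```

```text
t 8.65 p [ 0.4784 -0.14    0.1211] yangle 106.1 tilt 0.02 j [-0.28  0.28 -0.14  1.15  0.   -0.57] F [ 0.2 -0.  -1.1] M [-0.04  0.01 -0.01] w 0.0858
```

View pics/w3.png

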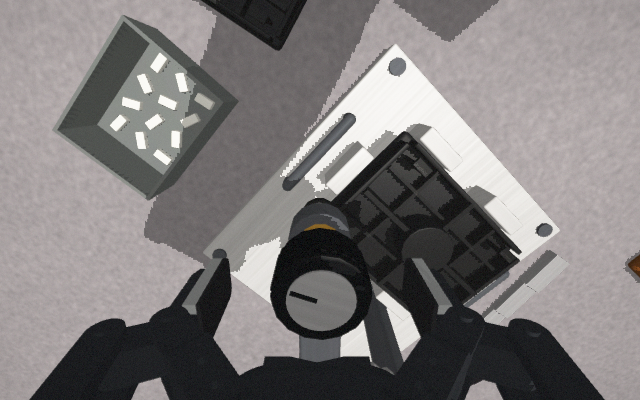

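The knob's disc at (321,300) now stands between the two open fingers (215 and 425), with the fingertips alongside it. Closing.

Emit:
send_rows([
  [0, 0, 0, 0],
  [0, 0, 0, 0],
  [0, 0, 0, 0],
  [0, 0, 0, 0],
  [0, 0, 0, 0],
  [0, 0, 0, 0],
  [0, 0, 0, 0],
], claw=-1)

```text
clock: 9.4
eef_pos: [0.4785, -0.14, 0.1215]
tool_rot: [-0.14, 0.99, -0.0, 0.0]
ft_force: [-1.3, 1.5, 5.3]
grip_width: 0.043
```

```bash
python3 - <<'E'
from h import *
o,m=st();snap('wrist','w4')
# arc plan
piv=np.array([.598,-.104]);k=o['eef_pos'][:2];r=np.linalg.norm(k-piv);a=np.arctan2(*(k-piv)[::-1]);n=np.array([.486,-.047])-piv
print('r',r,'swing',(a-np.arctan2(n[1],n[0]))%(2*np.pi))
E
```

```text
t 9.4 p [ 0.4785 -0.14    0.1215] yangle 106.1 tilt 0.05 j [-0.28  0.28 -0.14  1.15  0.   -0.57] F [-1.3  1.5  5.3] M [0.07 0.22 0.  ] w 0.043
r 0.12483123626401155 swing 0.7635462191424658
```

View pics/w4.png

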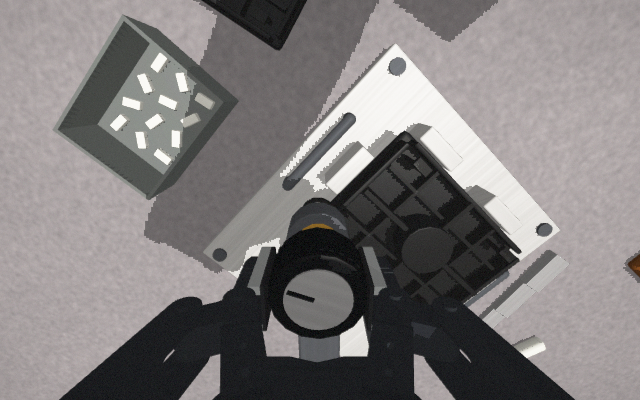

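Gripped, 43 mm opening. Swinging along the arc: 0.05 rad and 6.25 mm per row.

Emit:
send_rows([
  [-0.00016, 0.00625, 0, 0.5],
  [-0.00016, 0.00625, 0, 0.5],
  [-0.00016, 0.00625, 0, 0.5],
  [-0.00016, 0.00625, 0, 0.5],
  [-0.00016, 0.00625, 0, 0.5],
  [-0.00016, 0.00625, 0, 0.5],
  [-0.00016, 0.00625, 0, 0.5],
])

```text
clock: 10.15
eef_pos: [0.4734, -0.0976, 0.1215]
tool_rot: [0.036, 0.999, -0.001, 0.0]
ft_force: [-3.5, -2.5, 6.5]
grip_width: 0.0428
```

```bash
python3 - <<'E'
from h import *
st()
E
```

```text
t 10.15 p [ 0.4734 -0.0976  0.1215] yangle 85.9 tilt 0.15 j [-0.2   0.25 -0.18  1.14 -0.   -0.13] F [-3.5 -2.5  6.5] M [-0.56  0.52 -0.02] w 0.0428
```

Emit:
send_rows([
  [-0.00016, 0.00625, 0, 0.5],
  [-0.00016, 0.00625, 0, 0.5],
  [-0.00016, 0.00625, 0, 0.5],
  [-0.00016, 0.00625, 0, 0.5],
  [-0.00016, 0.00625, 0, 0.5],
  [-0.00016, 0.00625, 0, 0.5],
  [0, 0, 0, 0],
  [0, 0, 0, 0],
])

```text
clock: 10.95
eef_pos: [0.4814, -0.0598, 0.1215]
tool_rot: [0.183, 0.983, 0.0, -0.0]
ft_force: [-2.3, 1.2, 6.0]
grip_width: 0.0427
```

```bash
python3 - <<'E'
from h import *
st();snap('wrist','w5')
E
```

```text
t 10.95 p [ 0.4814 -0.0598  0.1215] yangle 68.9 tilt 0.03 j [-0.12  0.26 -0.17  1.14  0.    0.24] F [-2.3  1.2  6. ] M [0.26 0.64 0.04] w 0.0427
```

View pics/w5.png

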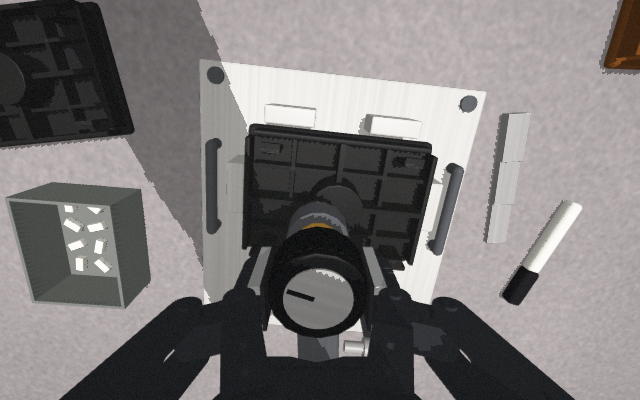

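The arm follows. The disc sits at (318,300), its index mark is unchanged, and the pad is near the land. I'll make the last bit in small steps and watch the force.

Emit:
send_rows([
  [0, 0.0025, 0, 0.2],
  [0, 0.0025, 0, 0.2],
  [0, 0.0025, 0, 0.2],
  [0, 0.0025, 0, 0.2],
  [0, 0, 0, 0],
])

```text
clock: 11.5
eef_pos: [0.4851, -0.051, 0.1214]
tool_rot: [0.223, 0.975, -0.0, -0.0]
ft_force: [-2.7, 1.1, 7.6]
grip_width: 0.0426
```

```bash
python3 - <<'E'
from h import *
st()
E
```

```text
t 11.5 p [ 0.4851 -0.051   0.1214] yangle 64.3 tilt 0.05 j [-0.1   0.26 -0.16  1.14 -0.    0.34] F [-2.7  1.1  7.6] M [-0.04  0.72  0.01] w 0.0426
```

Emit:
send_rows([
  [0, 0.0015, 0, 0.1],
  [0, 0.0015, 0, 0.1],
  [0, 0, 0, 0],
])

```text
clock: 11.8
eef_pos: [0.4863, -0.0485, 0.1214]
tool_rot: [0.232, 0.973, -0.0, -0.0]
ft_force: [-2.2, 0.3, 6.8]
grip_width: 0.0425
```

```bash
python3 - <<'E'
from h import *
st()
E
```

```text
t 11.8 p [ 0.4863 -0.0485  0.1214] yangle 63.1 tilt 0.06 j [-0.1   0.27 -0.16  1.14 -0.    0.37] F [-2.2  0.3  6.8] M [-0.07  0.76 -0.03] w 0.0425
```

Emit:
send_rows([
  [0, 0.0015, 0, 0.1],
  [0, 0.0015, 0, 0.1],
  [0, 0, 0, 0],
])

```text
clock: 12.1
eef_pos: [0.487, -0.047, 0.1214]
tool_rot: [0.242, 0.97, -0.002, -0.001]
ft_force: [-4.9, -3.6, 8.6]
grip_width: 0.0426
```

```bash
python3 - <<'E'
from h import *
st()
E
```

```text
t 12.1 p [ 0.487  -0.047   0.1214] yangle 61.9 tilt 0.23 j [-0.09  0.27 -0.16  1.15 -0.    0.4 ] F [-4.9 -3.6  8.6] M [-0.8   1.11  0.01] w 0.0426
```

Emit:
send_rows([
  [0, 0.0015, 0, 0],
  [0, 0, 0, 0],
])

```text
clock: 12.3
eef_pos: [0.4871, -0.0467, 0.1214]
tool_rot: [0.243, 0.97, -0.003, -0.001]
ft_force: [-5.5, -5.3, 8.4]
grip_width: 0.0427
```

```bash
python3 - <<'E'
from h import *
st()
E
```

```text
t 12.3 p [ 0.4871 -0.0467  0.1214] yangle 61.9 tilt 0.36 j [-0.09  0.27 -0.16  1.15 -0.01  0.4 ] F [-5.5 -5.3  8.4] M [-1.41  1.4  -0.07] w 0.0427
```

Emit:
send_rows([
  [0, 0, 0, 0],
  [0, 0, 0, 0],
  [0, 0, 0, 0],
  [0, 0, 0, 0],
  [0, 0, 0, 0],
], claw=1)

```text
clock: 12.8
eef_pos: [0.489, -0.0441, 0.1208]
tool_rot: [0.242, 0.97, 0.0, -0.0]
ft_force: [-0.4, -1.0, -0.7]
grip_width: 0.0854
```

```bash
python3 - <<'E'
from h import *
st();p,d,K,M=snap('wrist','w6');P=pts(d,K,M);Z=P[...,2];print('disc',np.median(Z[290:310,310:330]))
E
```

```text
t 12.8 p [ 0.489  -0.0441  0.1208] yangle 62.0 tilt 0.02 j [-0.09  0.27 -0.16  1.14  0.    0.4 ] F [-0.4 -1.  -0.7] M [ 0.09 -0.04 -0.  ] w 0.0854
disc 0.19233108938757598
```

View pics/w6.png

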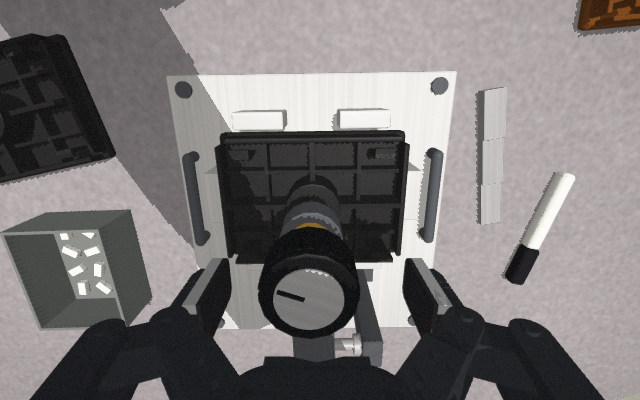

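```bash
python3 - <<'E'
from h import *
z=np.load('w6.npz');P=pts(z['d'],z['K'],z['M']);Z=P[...,2]
m=((Z>.186)&(Z<.2)); m[:, :240]=0;m[:,380:]=0
n,l,s,c=cv2.connectedComponentsWithStats(m.astype(np.uint8))
for i in range(1,n):
    if s[i,4]>300:
        q=P[l==i];print(s[i],q.mean(0),cv2.minEnclosingCircle(q[:,:2].astype(np.float32)))
to(.487,-.0467,.121)
E
```

```text
[ 258  246  102   93 7344] [ 0.4833975  -0.04526215  0.19139118] ((0.4858238399028778, -0.04642727971076965), 0.022619446739554405)
t 12.85 p [ 0.489  -0.0442  0.1208] yangle 62.0 tilt 0.01 j [-0.09  0.27 -0.16  1.14  0.    0.4 ] F [-0.3  0.1 -0.8] M [-0.01  0.   -0.06] w 0.0853
tool shift m [ 0.0006 -0.0032 -0.0002]
```

Emit:
send_rows([
  [0.001, -0.0033, 0, 0],
  [0, 0, 0, -1],
  [0, 0, 0, -1],
  [0, 0, 0, -1],
  [0, 0, 0, -1],
  [0, 0, 0, -1],
  [0, 0, 0, -1],
  [0, 0, 0, -1],
  [0, 0, 0, -1],
  [0, 0, 0, -1],
  [0, 0, 0, -1],
  [0, 0, 0, -1],
  [0, 0, 0, -1],
  [0, 0, 0, -1],
  [0, 0, 0, -1],
  [0, 0, 0, -1],
  [0, 0, 0, -1],
  [0, 0, 0, -1],
  [0, 0, 0, -1],
  [0, 0, 0, -1],
])

```text
clock: 14.85
eef_pos: [0.4864, -0.0469, 0.121]
tool_rot: [-0.65, 0.76, -0.0, -0.0]
ft_force: [-0.4, 0.2, -0.3]
grip_width: 0.0853
```

Emit:
send_rows([
  [0, 0, 0, -1],
  [0, 0, 0, -1],
  [0, 0, 0, -1],
  [0, 0, 0, -1],
  [0, 0, 0, -1],
  [0, 0, 0, -1],
  [0, 0, 0, -1],
  [0, 0, 0, -1],
  [0, 0, 0, -1],
  [0, 0, 0, -1],
  [0, 0, 0, -1],
  [0, 0, 0, -1],
  [0, 0, 0, -0.4],
  [0, 0, 0, 0],
])

```text
clock: 16.25
eef_pos: [0.4864, -0.0468, 0.121]
tool_rot: [0.97, -0.243, -0.0, -0.0]
ft_force: [-0.4, 0.5, -0.1]
grip_width: 0.0854
```

```bash
python3 - <<'E'
from h import *
st()
E
```

```text
t 16.25 p [ 0.4864 -0.0468  0.121 ] yangle -118.1 tilt 0.0 j [-0.1   0.27 -0.16  1.14  0.   -2.75] F [-0.4  0.5 -0.1] M [ 0.01 -0.    0.07] w 0.0854
```

Emit:
send_rows([
  [0, 0, 0, 0],
  [0, 0, 0, 0],
  [0, 0, 0, 0],
  [0, 0, 0, 0],
  [0, 0, 0, 0],
], claw=-1)

```text
clock: 16.75
eef_pos: [0.4867, -0.0468, 0.1212]
tool_rot: [0.97, -0.243, 0.0, 0.0]
ft_force: [-0.0, -0.9, 1.8]
grip_width: 0.0428
```

```bash
python3 - <<'E'
from h import *
st()
E
```

```text
t 16.75 p [ 0.4867 -0.0468  0.1212] yangle -118.1 tilt 0.02 j [-0.1   0.27 -0.16  1.14 -0.   -2.75] F [-0.  -0.9  1.8] M [-0.    0.15  0.02] w 0.0428
```

Well centred. Tightening now, clockwise (+), with z following the thread at 0.16 mm per 0.1 rad.

Emit:
send_rows([
  [0, 0, 0.00016, 1],
  [0, 0, 0.00016, 1],
  [0, 0, 0.00016, 1],
  [0, 0, 0.00016, 1],
  [0, 0, 0.00016, 1],
  [0, 0, 0.00016, 1],
  [0, 0, 0.00016, 1],
  [0, 0, 0.00016, 1],
  [0, 0, 0.00016, 1],
  [0, 0, 0.00016, 1],
])

```text
clock: 17.75
eef_pos: [0.4864, -0.0469, 0.1197]
tool_rot: [0.734, -0.68, 0.0, 0.0]
ft_force: [-0.9, -0.5, 2.0]
grip_width: 0.0425
```

```bash
python3 - <<'E'
from h import *
st()
E
```

```text
t 17.75 p [ 0.4864 -0.0469  0.1197] yangle -175.6 tilt 0.03 j [-0.1   0.27 -0.17  1.14 -0.   -1.74] F [-0.9 -0.5  2. ] M [-0.09  0.38  0.04] w 0.0425
```

Emit:
send_rows([
  [0, 0, 0.00016, 1],
  [0, 0, 0.00016, 1],
  [0, 0, 0.00016, 1],
  [0, 0, 0.00016, 1],
  [0, 0, 0.00016, 1],
  [0, 0, 0.00016, 1],
  [0, 0, 0.00016, 1],
  [0, 0, 0.00016, 1],
  [0, 0, 0.00016, 1],
  [0, 0, 0.00016, 1],
])

```text
clock: 18.75
eef_pos: [0.4861, -0.0468, 0.1181]
tool_rot: [-0.318, 0.948, 0.0, -0.0]
ft_force: [-2.2, 0.4, 4.4]
grip_width: 0.0427
```

```bash
python3 - <<'E'
from h import *
st();snap('wrist','w7')
E
```

```text
t 18.75 p [ 0.4861 -0.0468  0.1181] yangle 127.1 tilt 0.04 j [-0.1   0.27 -0.17  1.14 -0.   -0.74] F [-2.2  0.4  4.4] M [-0.03  0.48  0.08] w 0.0427
```

View pics/w7.png

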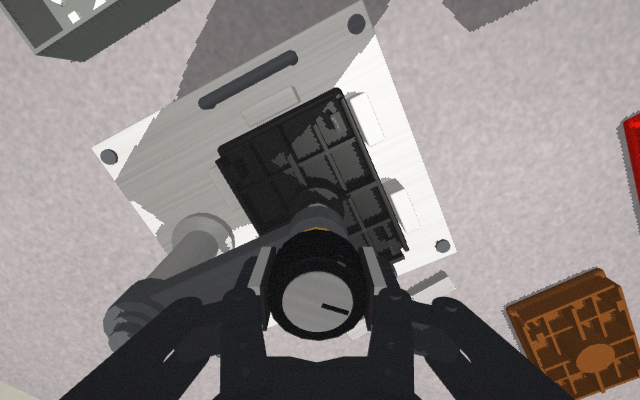

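The index mark keeps its place relative to the fingers (half a turn from before, as regrasped), so the knob turns with the grip. Continuing.

Emit:
send_rows([
  [0, 0, 0.00016, 1],
  [0, 0, 0.00016, 1],
  [0, 0, 0.00016, 1],
  [0, 0, 0.00016, 1],
  [0, 0, 0.00016, 1],
  [0, 0, 0.00016, 1],
  [0, 0, 0.00016, 1],
])

```text
clock: 19.5
eef_pos: [0.486, -0.0466, 0.1169]
tool_rot: [0.025, 1.0, 0.0, -0.0]
ft_force: [-1.3, 0.5, 4.2]
grip_width: 0.0426
```

```bash
python3 - <<'E'
from h import *
st()
E
```

```text
t 19.5 p [ 0.486  -0.0466  0.1169] yangle 87.1 tilt 0.05 j [-0.1   0.27 -0.17  1.13  0.   -0.04] F [-1.3  0.5  4.2] M [0.04 0.53 0.08] w 0.0426
```

Emit:
send_rows([
  [0, 0, 0.00016, 1],
  [0, 0, 0.00016, 1],
  [0, 0, 0.00016, 1],
  [0, 0, 0.00016, 1],
  [0, 0, 0.00016, 1],
])

```text
clock: 20.0
eef_pos: [0.4861, -0.0465, 0.1161]
tool_rot: [0.272, 0.962, 0.0, -0.0]
ft_force: [-2.5, 0.1, 4.4]
grip_width: 0.0427
```

```bash
python3 - <<'E'
from h import *
st()
E
```

```text
t 20.0 p [ 0.4861 -0.0465  0.1161] yangle 58.4 tilt 0.04 j [-0.1   0.27 -0.17  1.13  0.    0.46] F [-2.5  0.1  4.4] M [0.09 0.57 0.05] w 0.0427
```

Emit:
send_rows([
  [0, 0, 0.00016, 1],
  [0, 0, 0.00016, 1],
  [0, 0, 0.00016, 1],
  [0, 0, 0.00016, 1],
  [0, 0, 0.00016, 1],
])

```text
clock: 20.5
eef_pos: [0.4861, -0.0464, 0.1154]
tool_rot: [0.502, 0.865, 0.0, -0.0]
ft_force: [-3.5, 1.4, 5.5]
grip_width: 0.0427
```

```bash
python3 - <<'E'
from h import *
st()
E
```

```text
t 20.5 p [ 0.4861 -0.0464  0.1154] yangle 29.8 tilt 0.05 j [-0.1   0.27 -0.17  1.13  0.    0.96] F [-3.5  1.4  5.5] M [0.22 0.59 0.01] w 0.0427
```

Emit:
send_rows([
  [0, 0, 0.00016, 1],
  [0, 0, 0.00016, 1],
  [0, 0, 0.00016, 1],
  [0, 0, 0.00016, 1],
  [0, 0, 0.00016, 1],
])

```text
clock: 21.0
eef_pos: [0.4864, -0.0463, 0.1153]
tool_rot: [0.7, 0.714, 0.0, -0.0]
ft_force: [-2.9, 0.9, 7.9]
grip_width: 0.0428
```

```bash
python3 - <<'E'
from h import *
st()
E
```

```text
t 21.0 p [ 0.4864 -0.0463  0.1153] yangle 1.2 tilt 0.05 j [-0.1   0.27 -0.17  1.13  0.    1.46] F [-2.9  0.9  7.9] M [0.3  0.82 0.03] w 0.0428
```

Emit:
send_rows([
  [0, 0, 0.0001, 1],
  [0, 0, 0.0001, 1],
  [0, 0, 0.0001, 1],
  [0, 0, 0.0001, 1],
  [0, 0, 0.0001, 1],
])

```text
clock: 21.5
eef_pos: [0.4867, -0.0462, 0.1152]
tool_rot: [0.855, 0.519, 0.001, -0.0]
ft_force: [-3.3, 1.4, 10.7]
grip_width: 0.0424
```

```bash
python3 - <<'E'
from h import *
st()
E
```

```text
t 21.5 p [ 0.4867 -0.0462  0.1152] yangle -27.5 tilt 0.09 j [-0.1   0.27 -0.17  1.13  0.    1.96] F [-3.3  1.4 10.7] M [0.35 0.91 0.09] w 0.0424
```

Emit:
send_rows([
  [0, 0, 0, 1],
  [0, 0, 0, 1],
  [0, 0, 0, 1],
  [0, 0, 0, 1],
  [0, 0, 0, 1],
])

```text
clock: 22.0
eef_pos: [0.487, -0.0463, 0.1152]
tool_rot: [0.957, 0.291, 0.001, -0.0]
ft_force: [-2.2, 0.9, 10.0]
grip_width: 0.0428
```

```bash
python3 - <<'E'
from h import *
st();snap('wrist','w8')
E
```

```text
t 22.0 p [ 0.487  -0.0463  0.1152] yangle -56.1 tilt 0.11 j [-0.1   0.27 -0.17  1.13  0.    2.46] F [-2.2  0.9 10. ] M [0.31 0.74 0.12] w 0.0428
```

View pics/w8.png

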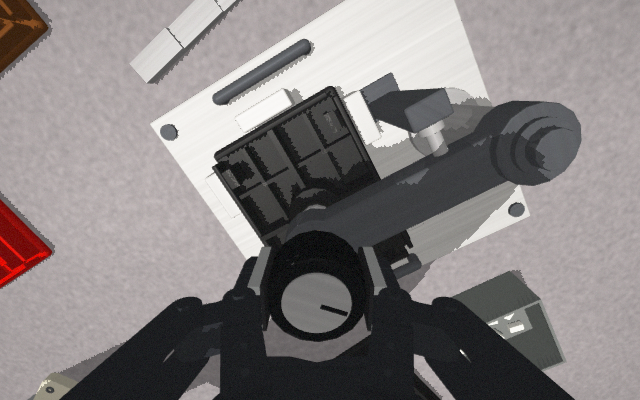

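TCP z stopped sinking at 0.115 after about 3.8 rad, so the pad is down and the knob is slipping. I'll finish this stroke, regrasp and add another to be sure of the clicks.

Emit:
send_rows([
  [0, 0, -0.0001, 1],
  [0, 0, -0.0001, 1],
  [0, 0, -0.0001, 1],
  [0, 0, -0.0001, 1],
  [0, 0, -0.0001, 1],
  [0, 0, 0, 0],
  [0, 0, 0, 0],
])

```text
clock: 22.75
eef_pos: [0.487, -0.0465, 0.1153]
tool_rot: [0.999, 0.047, 0.001, -0.0]
ft_force: [-2.4, 0.9, 6.4]
grip_width: 0.0427
```

```bash
python3 - <<'E'
from h import *
st()
E
```

```text
t 22.75 p [ 0.487  -0.0465  0.1153] yangle -84.6 tilt 0.09 j [-0.1   0.27 -0.17  1.13  0.    2.95] F [-2.4  0.9  6.4] M [0.19 0.4  0.  ] w 0.0427
```

Emit:
send_rows([
  [0, 0, 0, 0],
  [0, 0, 0, 0],
  [0, 0, 0, 0],
  [0, 0, 0, 0],
  [0, 0, 0, 0],
], claw=1)

```text
clock: 23.25
eef_pos: [0.4865, -0.0468, 0.1141]
tool_rot: [0.999, 0.046, -0.0, -0.0]
ft_force: [-0.1, -0.1, 0.2]
grip_width: 0.0856
```

```bash
python3 - <<'E'
from h import *
st();p,d,K,M=snap('wrist','w9');P=pts(d,K,M);Z=P[...,2];print('disc',np.median(Z[290:310,310:330]))
m=((Z>.178)&(Z<.195)); m[:, :240]=0;m[:,380:]=0
n,l,s,c=cv2.connectedComponentsWithStats(m.astype(np.uint8))
for i in range(1,n):
    if s[i,4]>300:
        q=P[l==i];print(s[i],q.mean(0),cv2.minEnclosingCircle(q[:,:2].astype(np.float32)))
E
```

```text
t 23.25 p [ 0.4865 -0.0468  0.1141] yangle -84.7 tilt 0.02 j [-0.1   0.27 -0.17  1.13 -0.    2.95] F [-0.1 -0.1  0.2] M [-0.02  0.   -0.01] w 0.0856
disc 0.18621232952719946
[ 265  248  103   96 7534] [ 0.48983666 -0.04655317  0.18506822] ((0.48643964529037476, -0.047379303723573685), 0.02320132963359356)
```

View pics/w9.png

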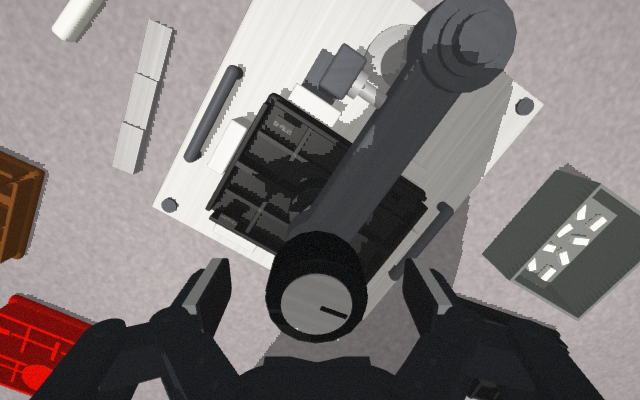

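The disc sank 6.1 mm (3.85 rad) out of 5.7 rad turned, so the slip is about 1.85 rad, which is three clicks. One more partial stroke gives margin.

Emit:
send_rows([
  [0, 0, -0.001, -1],
  [0, 0, 0, -1],
  [0, 0, 0, -1],
  [0, 0, 0, -1],
  [0, 0, 0, -1],
  [0, 0, 0, -1],
  [0, 0, 0, -1],
  [0, 0, 0, -1],
  [0, 0, 0, -1],
  [0, 0, 0, -1],
  [0, 0, 0, -1],
  [0, 0, 0, -1],
  [0, 0, 0, -1],
  [0, 0, 0, -1],
  [0, 0, 0, -1],
  [0, 0, 0, -1],
  [0, 0, 0, -1],
  [0, 0, 0, -1],
  [0, 0, 0, -1],
  [0, 0, 0, -1],
])

```text
clock: 25.3
eef_pos: [0.4866, -0.0468, 0.1152]
tool_rot: [0.499, 0.867, -0.0, -0.0]
ft_force: [-0.6, -0.5, 0.7]
grip_width: 0.0852
```

Emit:
send_rows([
  [0, 0, 0, -1],
  [0, 0, 0, -1],
  [0, 0, 0, -1],
  [0, 0, 0, -1],
  [0, 0, 0, -1],
  [0, 0, 0, 0],
])

```text
clock: 25.9
eef_pos: [0.4866, -0.0468, 0.1152]
tool_rot: [0.271, 0.963, -0.0, -0.0]
ft_force: [-1.2, 0.8, 0.3]
grip_width: 0.085
```

Emit:
send_rows([
  [0, 0, 0, 0],
  [0, 0, 0, 0],
  [0, 0, 0, 0],
  [0, 0, 0, 0],
  [0, 0, 0, 0],
], claw=-1)

```text
clock: 26.4
eef_pos: [0.4866, -0.0468, 0.1156]
tool_rot: [0.271, 0.963, -0.0, 0.0]
ft_force: [-0.8, -0.0, 2.2]
grip_width: 0.0427
```

```bash
python3 - <<'E'
from h import *
st()
E
```

```text
t 26.4 p [ 0.4866 -0.0468  0.1156] yangle 58.5 tilt 0.02 j [-0.1   0.27 -0.17  1.13 -0.    0.45] F [-0.8 -0.   2.2] M [-0.06  0.18  0.03] w 0.0427
```

Emit:
send_rows([
  [0, 0, 0, 1],
  [0, 0, 0, 1],
  [0, 0, 0, 1],
  [0, 0, 0, 1],
  [0, 0, 0, 1],
  [0, 0, 0, 1],
  [0, 0, 0, 1],
  [0, 0, 0, 1],
  [0, 0, 0, 1],
  [0, 0, 0, 1],
])

```text
clock: 27.4
eef_pos: [0.4862, -0.0469, 0.1155]
tool_rot: [0.701, 0.713, -0.0, -0.0]
ft_force: [-1.5, -0.4, 4.2]
grip_width: 0.0428
```

```bash
python3 - <<'E'
from h import *
st()
E
```

```text
t 27.4 p [ 0.4862 -0.0469  0.1155] yangle 1.0 tilt 0.03 j [-0.1   0.27 -0.17  1.13 -0.    1.46] F [-1.5 -0.4  4.2] M [-0.16  0.39  0.1 ] w 0.0428
```

Emit:
send_rows([
  [0, 0, 0, 1],
  [0, 0, 0, 1],
  [0, 0, 0, 1],
  [0, 0, 0, 1],
  [0, 0, 0, 1],
  [0, 0, 0, 1],
  [0, 0, 0, 1],
  [0, 0, 0, 1],
  [0, 0, 0, 1],
  [0, 0, 0, 1],
  [0, 0, 0, 0],
])

```text
clock: 28.5
eef_pos: [0.4861, -0.0467, 0.1155]
tool_rot: [0.956, 0.292, -0.0, -0.0]
ft_force: [-1.5, -0.9, 4.4]
grip_width: 0.0425
```

```bash
python3 - <<'E'
from h import *
st()
E
```

```text
t 28.5 p [ 0.4861 -0.0467  0.1155] yangle -56.0 tilt 0.03 j [-0.1   0.27 -0.17  1.13 -0.    2.45] F [-1.5 -0.9  4.4] M [-0.    0.51  0.01] w 0.0425
```

Two more rad gave about four more clicks with no further sinking. Now open and rise straight up.

Emit:
send_rows([
  [0, 0, 0, 0],
  [0, 0, 0, 0],
  [0, 0, 0, 0],
  [0, 0, 0, 0],
  [0, 0, 0, 0],
  [0, 0, 0, 0],
], claw=1)

```text
clock: 29.1
eef_pos: [0.4866, -0.0467, 0.1152]
tool_rot: [0.956, 0.292, 0.0, -0.0]
ft_force: [-0.7, 0.2, 0.6]
grip_width: 0.0855
```

Emit:
send_rows([
  [0, 0, -0.015, 0],
  [0, 0, -0.015, 0],
  [0, 0, -0.015, 0],
  [0, 0, -0.015, 0],
  [0, 0, -0.015, 0],
  [0, 0, -0.015, 0],
  [0, 0, -0.015, 0],
  [0, 0, -0.015, 0],
  [0, 0, -0.015, 0],
  [0, 0, -0.015, 0],
  [0, 0, 0, 0],
  [0, 0, 0, 0],
  [0, 0, 0, 0],
])

```text
clock: 30.4
eef_pos: [0.4861, -0.0467, 0.2643]
tool_rot: [0.956, 0.292, -0.001, -0.0]
ft_force: [0.5, -0.3, -1.3]
grip_width: 0.0855
```

```bash
python3 - <<'E'
from h import *
st();p,d,K,M=snap('wrist','w10');P=pts(d,K,M);Z=P[...,2]
m=((Z>.175)&(Z<.2))
n,l,s,c=cv2.connectedComponentsWithStats(m.astype(np.uint8))
for i in range(1,n):
    if s[i,4]>300:
        q=P[l==i];print(s[i],q.mean(0),cv2.minEnclosingCircle(q[:,:2].astype(np.float32)))
snap('scene','s10')
E
```

```text
t 30.4 p [ 0.4861 -0.0467  0.2643] yangle -56.0 tilt 0.1 j [-0.1   0.2   0.13  1.5   0.    2.45] F [ 0.5 -0.3 -1.3] M [ 0.03  0.02 -0.03] w 0.0855
[ 292  166   50   50 1882] [ 0.48804669 -0.04567451  0.18513589] ((0.48647621273994446, -0.04669668525457382), 0.022485192865133286)
```

View pics/w10.png

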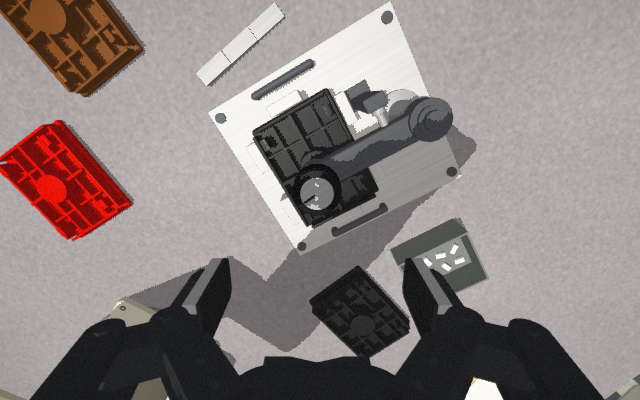

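View pics/s10.png

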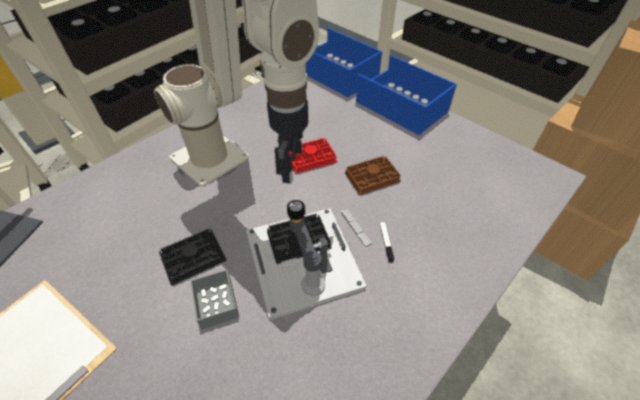

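The wrist view shows the knob at (317,191) over the cover, and the arm against the stop screw at (380,115). In the scene view the cover is in its nest, and the gauge, marker, bin and spare cover are where they were. The robot is clear.

```bash
python3 - <<'E'
from h import *
print(order.job_done());st()
E
```

```text
the job is handed in; nothing more can be done
None
the job is handed in; nothing more can be done
```

The clamp is down on the cover and I've handed the job in at about 30.5 s of the 70 s; no verdict came back. I swung the arm about 0.76 rad onto its stop, where the reaction force rose and it moved no further. Then I turned the knob clockwise in two strokes (5.7 rad and 2.0 rad), let go and raised the gripper clear.

**Last checks:**
- **Knob:** it sank 6.1 mm in total, about 3.85 rad of screw, and did not sink further on the second stroke. That leaves about 3.8 rad of slip, roughly seven clicks; I worked this out from the sinking and did not count the clicks.
- **Arm and cover:** the knob's centre is at (0.4865, -0.0467), within 1 mm of the land's measured centre, and the arm is against the stop screw. The cover looks flat in its nest by eye only; I did not measure it again.
- **Pad force:** I could not measure how hard the pad presses on the cover. I only infer it from the knob slipping.
- **Things beside the fixture:** the gauge, marker, bin and spare cover look undisturbed in the picture; I did not measure them.

**What disagreed:** the fingertips are really about 35 mm behind the reported TCP. Because of that, my first close shut just above the knob without touching it. I measured the offset in the wrist depth image, went lower, and the next grip held at 43 mm.

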